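# Unlock the gauging fixture's carriage with its captive draw screw

### The arm

A 6-joint arm with a two-finger parallel gripper is mounted at the origin on a cart in front of the work surface, level with it; the furniture and walls round the work are solid. World frame = base frame: x ahead of the robot, y to its left, z up, the work surface at z = 0. Lengths are in m, angles in rad, forces in N, time in s.
With the tool pointing down it reaches from about 0.35 to 0.975 m from the base axis. Payload 17.4 kg.
Tool frame: the origin (TCP) lies on the centre line of the jaws, within the pads' length; the fingertips stand bot.tcp_to_tips ahead of it and the grasp point (between the pads) lies 11 mm behind it (bot.tcp_to_tips is the distance from the TCP to the fingertips, in m); x points along the fingers, y is the direction in which the jaws open and shut, and the axes are right-handed (so a half turn about x gives the same grasp; the last joint's range is limited). The gripper opens to 85 mm and grips with 20 to 120 N. Pads are 22 mm wide; open, the fingers measure 114 mm over their backs; the gripper's body (76 mm by 85 mm) begins 54 mm behind the grasp point. The pads swing forward as they close: fully open they stand 13 mm farther back than shut.
Start: joints at [-1.26, 0.116, 1.442, -0, 1.584, -0.038], TCP at [0.231, -0.634, 0.239] pointing down, gripper open.
Joint ranges: [-2.83, 2.83], [-0.83, 2.19], [0.07, 2.5], [-1.14, 4.28], [0.01, 3], [-2.97, 2.97]. Speed limits (rad/s): [1.89, 1.89, 2.22, 3.14, 3.14, 3.14].

### API

Orientations are given as a unit quaternion [x, y, z, w].
In Python, from bench import bot gives the robot as it stands.
- The arm moves only by the shell command python3 -m inch 'ROWS' [FORCE]. ROWS is JSON, a list of rows, each a list of 7 numbers: the shift along the world's x, y, z each as a share of 5 cm, from -1 to 1, then the turn, a rotation vector about the world's x, y, z each as a share of 6 degrees, from -1 to 1, then the opening, from 0 (shut) to 1 (fully open). In form: [[x, y, z, wx, wy, wz, gripper], ...]. A call has 1 to 10 rows; each row shifts and turns the commanded pose from where the row before left it; what a row does not reach is not made up. A row lasts 1/10 s, in which the tool goes at most 50 mm and 8.59 degrees, less where a joint would pass 70% of its speed; a pose out of reach is approached as far as the arm can. A call with a number of a shift or a turn outside -1 to 1 is refused whole. A call with a gripper value outside its range is refused whole. The fingers move at their own pace and stop on an object; FORCE is the grip in N (left out, the last holds). Time passes only in rows, so rows that do not move let the fingers close. It gives the time, the measured TCP pose, the force and the opening at its end, in the units of the state.
- bot.state(): the state, without advancing time (a new reading comes with each control period).
- bot.get_image(name): name is "side" or "top" or "wrist"; returns a dict with "image" (420x560x3 uint8, red, green, blue), "fx", "fy", "cx", "cy" (pixels), "rvec" (rotation vector, rad) and "tvec" (3), from world to camera coordinates, as OpenCV has them. Camera axes: x right, y down, z forward; pixel columns grow to the right and rows downward; lengths in m; the calibration is good to about 2 mm. The wrist camera is an equidistant fisheye: a pixel r from the principal point sees the ray r / f radians off the axis. A picture is of the moment at which its call begins. There is no depth.
- bot.job_done(): hands the job in, once; it reports no verdict.
The state is a dict: "time": time; "joint_pos": joint angles; "qd": joint speeds; "joint_efforts": joint torques, N m; "tcp_pos": TCP position; "tool_rot": TCP orientation; "ft_force": force on the tool from outside, world axes, zero at the start; "ft_torque": the same for the moment, N m; "gripper_width": opening from 0.0 (shut) to 1.0 (fully open).
Only numpy, scipy, OpenCV 4.12 (cv2) and the standard library are available. Lean on these libraries where they do the work, as an engineer would, in place of code of your own. Each camera call takes 0.05 s, during which the arm holds its last target.

### The job

Unlock the gauging fixture: pull its captive screw up by the knob against the spring until you feel the thread, and keep pulling while you turn it anticlockwise so that the thread catches; then screw it up until it comes to its stop and stays up by itself. With the screw left up, draw the carriage fully out by its upright handle post and let go. Do not force anything, and leave the gauge blocks and the loose ring beside the fixture where they are.

Things in the scene. Friction and masses are not known exactly. Their poses are not given: they have to be found in the camera images.
- fixture: Dark steel base 122 x 245 x 12 mm, fixed on the bench, with a bridge carrying the screw's round housing (42 mm across, top 66 mm above the bench). Origin at bench level under the screw's axis, z up. The base runs along y from -185 to +60 mm; the carriage comes out towards -y. The bridge spans x (out to +-58 mm, 36 mm wide in y, its top 48 mm above the bench).
- knob (a point): Centre of the screw's round knurled steel knob, 30 mm in diameter, 24 mm high, over the fixture's origin; top 92 mm, underside 68 mm above the bench while the screw is down. Rises and turns with the screw. A grip of 20 N holds it well. More than 20 N between the screw's thread and the fixture's harms them, in pulling (beyond the spring and weight) or in turning it against a jam (0.28 N m).
- lift_screw: The captive screw, knob and shank on a vertical axis; origin on that axis, at bench level while it is down. Right-hand thread, 12 mm pitch (rises 1.9 mm per rad turned anticlockwise seen from above), 1.5 mm axial play. Turned while held lightly up against the thread, it is carried by it from screw_turn 0.8 on: let go, it sinks by the play and stays.
- screw_lift (a joint): Lift of the screw, m; 0 down (carriage locked), 0.008 to 0.021 when up at its stop. Spring 3 N down plus 0.25 N per mm of lift, weight 1.5 N. The hidden thread in the housing is met at 4 to 18 mm of lift, different each time, felt as a firm stop (8 N per mm). Not pulled up to it, the screw jams when turned to 0.5 rad; let go before 0.8 rad, it springs back down.
- screw_turn (a joint): Angle of the screw, rad, growing anticlockwise seen from above; starts at -0.2 to 0.2; hard stop at the end of the thread at 2.7. Turning takes 0.02 N m when free, up to 0.1 N m under a pull.
- handle (a point): Point on the axis of the carriage's upright round handle post (16 mm in diameter, top 66 mm above the bench), 52 mm above the bench; 92 mm from the screw's axis towards the fixture's -y when the carriage is in. The carriage is a steel plate 64 x 130 x 12 mm, top 24 mm above the bench; it carries a plated ring, 9 mm high, between post and screw.
- carriage_slide (a joint): Travel of the carriage in m towards the fixture's -y: 0 in, 0.070 fully out at its stop. It slides with about 2 N of friction. Its hole holds the screw's tip (8 mm deep, 1.5 mm of play) until the screw is up.
- block_low_mid (a point): Bystander: centre of a ground steel gauge block 30 x 35 x 20 mm, standing on the bench beside the fixture.
- block_high_mid (a point): Bystander: centre of a ground steel gauge block 30 x 35 x 28 mm, standing on the bench beside the fixture.
- loose_ring_mid (a point): Bystander: centre of a plated ring 62 mm across with an ear, 9 mm high, lying on the bench beside the fixture.

How it is judged:
On the way, in this order (a step that is already met when the one before it is completed fails the run):
1. the thread has caught: the screw is raised and turned past the start of the thread (value of joint screw_turn above 0.9 rad and value of joint screw_lift above 0.004 m), for 0.1 s.
2. the screw is screwed up to its stop (carriage still in) and let go, and stays up (value of joint screw_turn above 2.5 rad and value of joint screw_lift above 0.0075 m and value of joint carriage_slide below 0.01 m and contact force between the fingers and lift_screw below 0.1 N), for 0.2 s.
3. the carriage is drawn fully out (value of joint carriage_slide above 0.064 m), for 0.2 s.
At the end, for the whole second after the job is handed in: The screw stands screwed up by itself (turned past 2.5 rad of its 2.7, raised over 7.5 mm), the carriage is out by more than 64 of its 70 mm, and each gauge block and the loose ring lie within 20 mm of where they were (value of joint carriage_slide above 0.064 m and value of joint screw_turn above 2.5 rad and value of joint screw_lift above 0.0075 m and distance of each of block_low_mid, block_high_mid, loose_ring_mid from where it was at the start of the episode below 0.02 m); the robot touches nothing.
It fails at once if the screw is forced: more than 20 N between the screw and the fixture (contact force between lift_screw and fixture above 20 N).
It fails at once if a gauge block or the loose ring is pushed away (distance of any of block_low_mid, block_high_mid, loose_ring_mid from where it was at the start of the episode above 0.02 m).
It also fails if it takes over 72 s, if anything falls off the work surface, if the arm or the gripper's body presses on something with over 40 N, if the wrist force passes 120 N, or if a joint passes its speed limit or range.

## Working session

There is one attempt and no reset: what is moved stays moved. The work goes in short steps, Python scripts to look and compute and a shell command to move; the robot and the scene stay as the last step left them, time stands still between calls to the robot, and variables do not carry over. Pictures are saved under pics/ and viewed, and the job is handed in when it is done.

```bash
ls; mkdir -p pics
python3 - <<'E'
from bench import bot
import cv2
print(bot.state(), bot.tcp_to_tips)
for n in ["side","top","wrist"]:
    d=bot.get_image(n); cv2.imwrite(f"pics/a_{n}.png",d["image"][:,:,::-1])
    print(n,d["fx"],d["fy"],d["cx"],d["cy"],d["rvec"],d["tvec"])
E
```

```text
pics
{'time': 0.0, 'joint_pos': array([-1.25979550e+00,  1.16504904e-01,  1.44223606e+00,  5.63270638e-06,
        1.58398807e+00, -3.78193654e-02]), 'qd': array([ 0.00032494,  0.00056873, -0.00129936, -0.00087191,  0.00040815,
        0.00033937]), 'joint_efforts': array([ 5.93702316e-04, -7.31970549e+01, -6.32494140e+01, -3.40636780e-05,
        6.33460280e-03,  9.61683725e-06]), 'tcp_pos': array([ 0.23063786, -0.63419836,  0.23856754]), 'tool_rot': array([-0.69632646, -0.12310058,  0.69643194, -0.12230397]), 'ft_force': array([ 0.83171615, -0.61600268, -0.45616352]), 'ft_torque': array([-0.00436321,  0.03939443, -0.01693444]), 'gripper_width': 1.0021404212689988} 0.008
side 384.675689881072 384.675689881072 282.2750309155842 209.3705687047539 [ 2.02025163 -0.19667846  0.11963471] [-0.65742992  0.10492799  0.80942747]
top 525.1067903636191 525.1067903636191 276.69502059155997 216.28880493166753 [ 2.31592842 -1.87210063  0.19289187] [-0.1618019   0.65207109  0.81172607]
wrist 325.19226210127806 325.19226210127806 279.24821141895734 209.7372360291978 [-2.37666087  1.66433734  0.23928762] [-0.67567238 -0.03548297  0.37974007]
```

View pics/a_side.png

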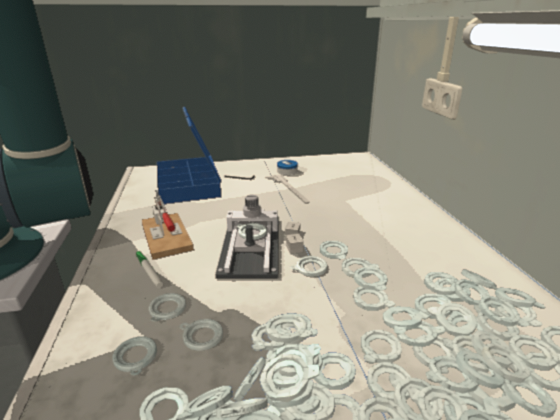

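View pics/a_top.png

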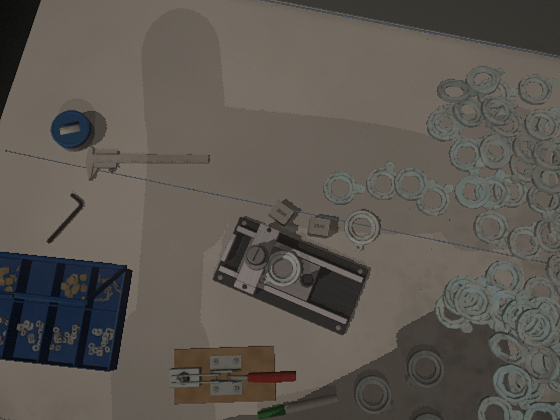

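View pics/a_wrist.png

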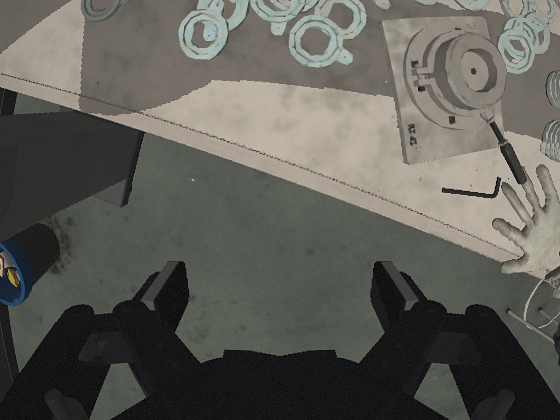

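The side view shows the knob near (251,203) and the post near (250,232). The top view shows the knob near (256,257) and the post near (307,279). I'll zoom in on both.

Run:
```python
import cv2
a=cv2.imread("pics/a_side.png")[185:290,205:345]; cv2.imwrite("pics/z_side.png",cv2.resize(a,None,fx=5.6,fy=5.6,interpolation=cv2.INTER_CUBIC))
a=cv2.imread("pics/a_top.png")[190:340,200:400]; cv2.imwrite("pics/z_top.png",cv2.resize(a,None,fx=4,fy=4,interpolation=cv2.INTER_CUBIC))
```

```text
(no output)
```

View pics/z_side.png

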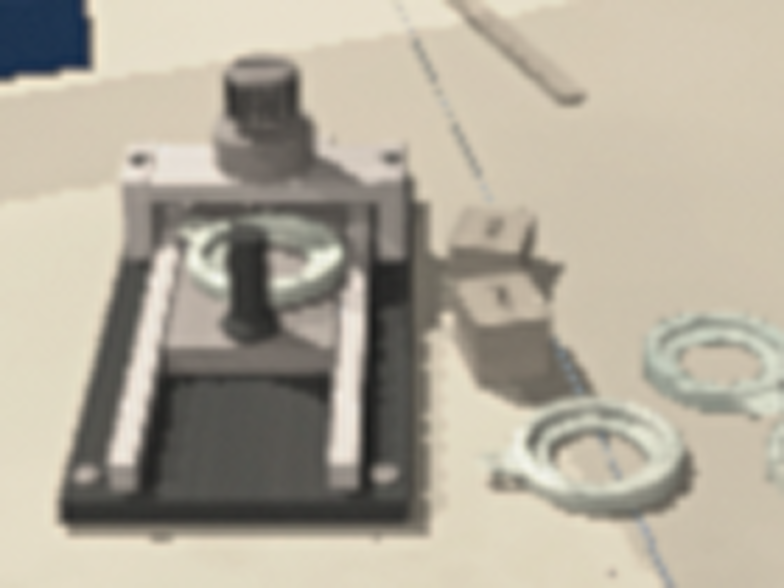

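View pics/z_top.png

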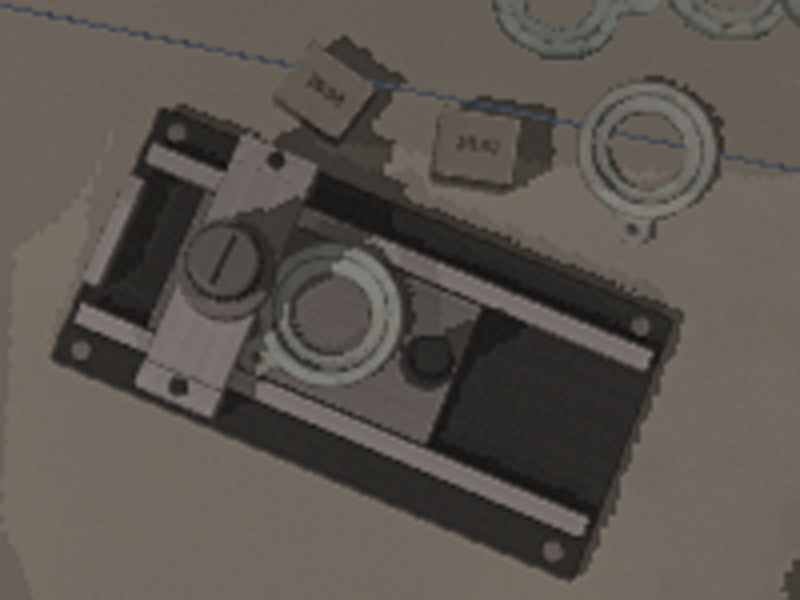

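```bash
cat > h.py <<'E'
import numpy as np, cv2
from bench import bot
def cam(n,d=None):
    d=d or bot.get_image(n)
    R=cv2.Rodrigues(np.array(d["rvec"]))[0]; t=np.array(d["tvec"])
    return d,R,t
def ray(c,u,v,fish=False):
    d,R,t=c
    x=np.array([(u-d["cx"])/d["fx"],(v-d["cy"])/d["fy"]])
    if fish:
        r=np.linalg.norm(x); q=np.append(np.sin(r)*x/max(r,1e-9),np.cos(r))
    else: q=np.append(x,1.)
    q=R.T@q; return -R.T@t, q/np.linalg.norm(q)
def tri(rs):
    A=sum(np.eye(3)-np.outer(d,d) for o,d in rs); b=sum((np.eye(3)-np.outer(d,d))@o for o,d in rs)
    p=np.linalg.solve(A,b); return p,[np.linalg.norm(np.cross(p-o,d)) for o,d in rs]
def atz(r,z):
    o,d=r; return o+d*(z-o[2])/d[2]
def proj(c,p,fish=False):
    d,R,t=c; q=R@np.asarray(p)+t
    if fish:
        a=np.arctan2(np.hypot(q[0],q[1]),q[2]); s=a/max(np.hypot(q[0],q[1]),1e-9)
        return np.array([d["cx"]+d["fx"]*s*q[0],d["cy"]+d["fy"]*s*q[1]])
    return np.array([d["cx"]+d["fx"]*q[0]/q[2],d["cy"]+d["fy"]*q[1]/q[2]])
E
python3 - <<'E'
from h import *
np.set_printoptions(precision=4,suppress=True)
S=cam("side");T=cam("top")
s=lambda u,v:(u/5.6+205-.4,v/5.6+185-.4)
t=lambda u,v:(u/4+200-.4,v/4+190-.4)
k=tri([ray(S,*s(262,70)),ray(T,*t(223,257))]);print("knobtop",k)
p=tri([ray(S,*s(249,235)),ray(T,*t(431,354))]);print("posttop",p)
d=p[0][:2]-k[0][:2];print(np.linalg.norm(d),np.degrees(np.arctan2(d[1],d[0])))
print("at92",atz(ray(T,*t(223,257)),.092),atz(ray(S,*s(262,70)),.092))
print("at66",atz(ray(T,*t(431,354)),.066),atz(ray(S,*s(249,235)),.066))
C=[atz(ray(T,*t(*q)),.012)[:2] for q in [(165,108),(685,312),(575,578),(53,357)]]
C=np.array(C);print(C)
e=(C[1]+C[2])/2-(C[0]+C[3])/2;print(np.linalg.norm(e),np.linalg.norm(C[0]-C[3]),np.degrees(np.arctan2(e[1],e[0])))
e/=np.linalg.norm(e); print("axis from corners",(C[0]+C[3])/2+.06*e)
for n,q in dict(b1=(322,88,.028),b2=(476,145,.028),ring=(650,150,.009)).items(): print(n,atz(ray(T,*t(*q[:2])),q[2]))
E
```

```text
knobtop (array([ 0.5989, -0.002 ,  0.0913]), [np.float64(0.00041464866836187734), np.float64(0.00041464866836167714)])
posttop (array([ 0.5815, -0.0921,  0.0656]), [np.float64(0.00020381113387436358), np.float64(0.00020381113387424785)])
0.09181227658243837 -100.91045272281599
at92 [ 0.5992 -0.0021  0.092 ] [ 0.5983 -0.0037  0.092 ]
at66 [ 0.5813 -0.0921  0.066 ] [ 0.5817 -0.0929  0.066 ]
[[ 0.6686  0.043 ]
 [ 0.6276 -0.199 ]
 [ 0.5063 -0.1729]
 [ 0.5509  0.0659]]
0.24420351599790613 0.11999382449405212 -100.09172507142836
axis from corners [ 0.5992 -0.0046]
b1 [ 0.6888 -0.024   0.028 ]
b2 [ 0.678  -0.0948  0.028 ]
ring [ 0.6958 -0.1717  0.009 ]
```

Triangulation puts the knob top at (0.599, -0.003, 0.091) and the post top at (0.5815, -0.0925, 0.0656), 92 mm apart. The fixture's -y points along about -100.5°. These match the sizes given, so I'll move over the knob at height, keeping the yaw.

```bash
python3 -m inch '[[0.37,0.63,0,0,0,0,1],[0.37,0.63,0,0,0,0,1],[0.37,0.63,0,0,0,0,1],[0.37,0.63,0,0,0,0,1],[0.37,0.63,0,0,0,0,1],[0.37,0.63,0,0,0,0,1],[0.37,0.63,0,0,0,0,1],[0.37,0.63,0,0,0,0,1],[0.37,0.63,0,0,0,0,1],[0.37,0.63,0,0,0,0,1]]' 20
cat > st.py <<'E'
from h import *
from scipy.spatial.transform import Rotation as Ro
np.set_printoptions(precision=4,suppress=True)
s=bot.state(); R=Ro.from_quat(s["tool_rot"]).as_matrix()
print("t",s["time"],"tcp",s["tcp_pos"],"F",s["ft_force"],"M",s["ft_torque"],"g",s["gripper_width"])
print("q",s["joint_pos"],"x",R[:,0],"jaw yaw",np.degrees(np.arctan2(R[1,1],R[0,1])))
E
python3 st.py
```

```text
time: 1.25
tcp_pos: [0.4161, -0.318, 0.2394]
tool_rot: [0.696, 0.123, -0.696, 0.123]
ft_force: [0.2, -0.4, 1.1]
gripper_width: 1.002
t 1.25 tcp [ 0.4161 -0.318   0.2394] F [ 0.1942 -0.4087  1.1355] M [ 0.0015 -0.0091  0.028 ] g 1.0017885854120243
q [-0.7012 -0.2174  1.7624  0.      1.5963  0.5209] x [ 0.0002 -0.0001 -1.    ] jaw yaw -70.02406610974845
```

```bash
python3 -m inch '[[0.37,0.63,-0.1,0,0,0,1],[0.37,0.63,-0.1,0,0,0,1],[0.37,0.63,-0.1,0,0,0,1],[0.37,0.63,-0.1,0,0,0,1],[0.37,0.63,-0.1,0,0,0,1],[0.37,0.63,-0.1,0,0,0,1],[0.36,0.63,-0.1,0,0,0,1],[0.36,0.63,-0.1,0,0,0,1],[0.36,0.63,-0.1,0,0,0,1],[0.36,0.63,-0.1,0,0,0,1]]' 20; python3 -m inch '[[0,0,0,0,0,0,1],[0,0,0,0,0,0,1]]'; python3 st.py
python3 - <<'E'
from h import *
d=bot.get_image("wrist"); c=cam("w",d); im=d["image"][:,:,::-1].copy()
print(proj(c,[.599,-.003,.092],True),-c[1].T@c[2])
cv2.imwrite("pics/b_wrist.png",im)
d=bot.get_image("side");cv2.imwrite("pics/b_side.png",d["image"][:,:,::-1])
E
```

```text
time: 2.25
tcp_pos: [0.5992, -0.0029, 0.1891]
tool_rot: [0.696, 0.123, -0.696, 0.123]
ft_force: [0.0, -0.3, -1.0]
gripper_width: 1.003
time: 2.45
tcp_pos: [0.5986, -0.0039, 0.1889]
tool_rot: [-0.696, -0.123, 0.697, -0.123]
ft_force: [0.5, -0.6, 0.4]
gripper_width: 1.003
t 2.45 tcp [ 0.5986 -0.0039  0.1889] F [ 0.4655 -0.5856  0.3734] M [ 0.0106 -0.0818  0.0032] g 1.0032644591454996
q [-0.0491 -0.0312  1.6751 -0.0002  1.4986  1.1716] x [-0.0008 -0.0001 -1.    ] jaw yaw -69.93570857619942
[276.65367474 214.6505476 ] [0.66671842 0.01940832 0.32345516]
```

View pics/b_wrist.png

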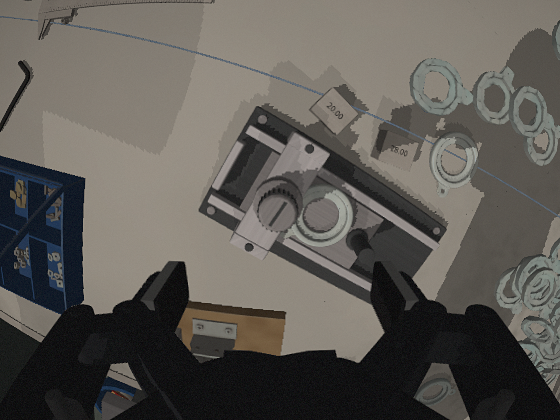

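The wrist view shows the knob top near (278,211) against a prediction of (276.7,214.7), and the post near (360,235). I'll zoom in to refine.

Run:
```python
from h import *
im=cv2.imread("pics/b_wrist.png")[160:260,220:390]
cv2.imwrite("pics/b_z.png",cv2.resize(im,None,fx=4.5,fy=4.5,interpolation=cv2.INTER_CUBIC))
```

```text
(no output)
```

View pics/b_z.png

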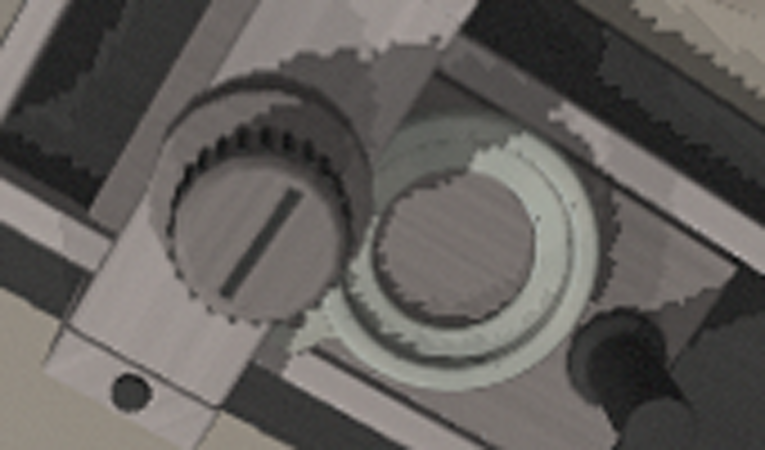

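Run:
```python
from h import *
np.set_printoptions(precision=4,suppress=True)
S=cam("side");T=cam("top");W=cam("wrist")
w=lambda u,v:(u/4.5+220-.4,v/4.5+160-.4)
r=[ray(S,*(262/5.6+204.6,70/5.6+184.6)),ray(T,*(223/4+199.6,257/4+189.6)),ray(W,*w(259,240),True)]
print(tri(r),tri(r[1:]),[atz(x,.0915) for x in r])
p=[ray(S,249/5.6+204.6,235/5.6+184.6),ray(T,431/4+199.6,354/4+189.6),ray(W,*w(662,430),True)]
print(tri(p))
print(atz(ray(W,*w(295,192),True),.092)-atz(ray(W,*w(226,295),True),.092))
```

```text
(array([ 0.5992, -0.0032,  0.0917]), [np.float64(0.0008339527499944636), np.float64(0.0011161623012431886), np.float64(0.0014403283891658806)]) (array([ 0.5997, -0.0032,  0.0921]), [np.float64(0.0012133175891334347), np.float64(0.001213317589133513)]) [array([ 0.5984, -0.0026,  0.0915]), array([ 0.5993, -0.002 ,  0.0915]), array([ 0.5999, -0.0044,  0.0915])]
(array([ 0.582 , -0.0934,  0.0664]), [np.float64(0.00037522375330647167), np.float64(0.0015276418116909423), np.float64(0.0017157582671044414)])
[ 0.0207 -0.0047  0.    ]
```

```bash
python3 -m inch '[[0.014,0.014,-0.3,0,0,0,1],[0,0,-0.4,0,0,0,0.8],[0,0,-0.4,0,0,0,0.7],[0,0,-0.4,0,0,0,0.7],[0,0,-0.4,0,0,0,0.7],[0,0,-0.3,0,0,0,0.7],[0,0,0,0,0,0,0.7],[0,0,0,0,0,0,0.7]]' 20; python3 st.py;  python3 - <<'E'
from h import *
d=bot.get_image("wrist"); cv2.imwrite("pics/c_wrist.png",d["image"][:,:,::-1])
d=bot.get_image("side");a=d["image"][150:290,190:340,::-1];cv2.imwrite("pics/c_side.png",cv2.resize(a,None,fx=4,fy=4,interpolation=cv2.INTER_CUBIC))
E
```

```text
time: 3.5
tcp_pos: [0.5994, -0.0038, 0.0794]
tool_rot: [-0.696, -0.123, 0.696, -0.123]
ft_force: [0.1, -0.4, 0.1]
gripper_width: 0.704
t 3.5 tcp [ 0.5994 -0.0038  0.0794] F [ 0.0848 -0.4041  0.0554] M [-0.01    0.0149  0.0639] g 0.7039124363992699
q [-0.0489  0.0422  1.7844  0.      1.315   1.1733] x [-0.0001  0.     -1.    ] jaw yaw -70.02852916143887
```

View pics/c_wrist.png

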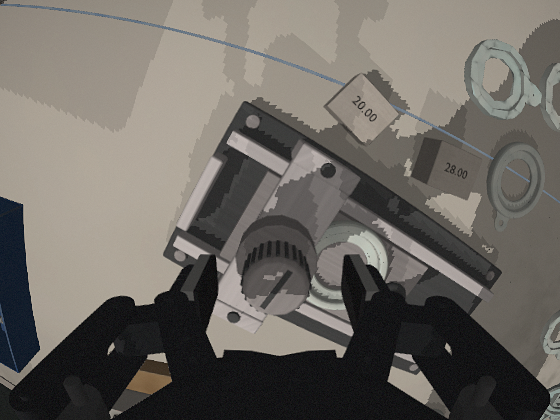

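View pics/c_side.png

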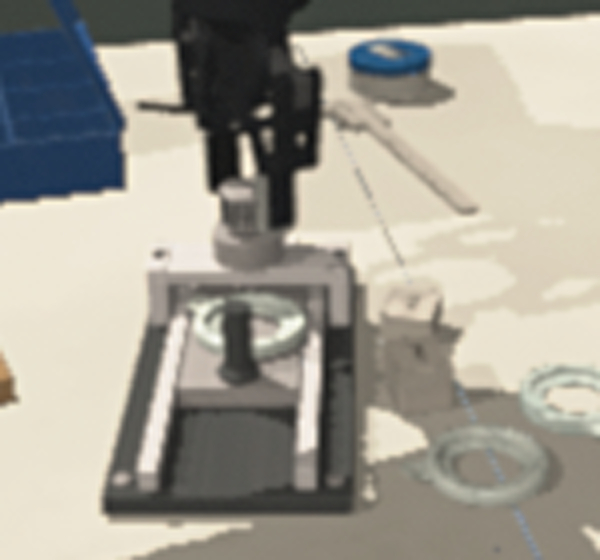

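The knob sits between the pads at about (280,280), roughly centred, and the fingertips are level with it. I'll close gently.

```bash
python3 -m inch '[[0,0.008,0,0,0,0,0.5],[0,0,0,0,0,0,0.42],[0,0,0,0,0,0,0.38],[0,0,0,0,0,0,0.36],[0,0,0,0,0,0,0.35],[0,0,0,0,0,0,0.34]]' 20; python3 st.py; python3 -m inch '[[0,0,0,0,0,0,0.3],[0,0,0,0,0,0,0.25],[0,0,0,0,0,0,0.1]]' 20; python3 st.py
```

```text
time: 4.2
tcp_pos: [0.5994, -0.0027, 0.0798]
tool_rot: [0.697, 0.123, -0.696, 0.122]
ft_force: [-3.5, 5.7, 5.7]
gripper_width: 0.348
t 4.2 tcp [ 0.5994 -0.0027  0.0798] F [-3.4858  5.7402  5.7078] M [0.9822 0.5476 0.0425] g 0.34761673420867617
q [-0.0475  0.0418  1.7843  0.0012  1.3154  1.174 ] x [ 0.0002  0.0011 -1.    ] jaw yaw -70.00820010229538
time: 4.5
tcp_pos: [0.5994, -0.0027, 0.0798]
tool_rot: [0.697, 0.123, -0.696, 0.122]
ft_force: [-3.7, 5.4, 6.1]
gripper_width: 0.338
t 4.5 tcp [ 0.5994 -0.0027  0.0798] F [-3.7113  5.3642  6.1066] M [1.0612 0.5882 0.01  ] g 0.3378999869887592
q [-0.0475  0.0417  1.7843  0.0011  1.3154  1.174 ] x [ 0.0002  0.0011 -1.    ] jaw yaw -70.00386006239607
```

```bash
python3 -m inch '[[-0.004,0.012,0,0,0,0,0.1],[0,0,0,0,0,0,0.1]]' 20; python3 st.py; python3 -m inch '[[0,0,0.01,0,0,0,0.1],[0,0,0,0,0,0,0.1]]' 20; python3 st.py
```

```text
time: 4.7
tcp_pos: [0.5993, -0.0024, 0.0798]
tool_rot: [0.697, 0.123, -0.696, 0.123]
ft_force: [-1.8, 2.8, 5.9]
gripper_width: 0.336
t 4.7 tcp [ 0.5993 -0.0024  0.0798] F [-1.8281  2.7739  5.8904] M [0.4752 0.3728 0.0048] g 0.33640496256396424
q [-0.0467  0.0413  1.7847  0.0003  1.3151  1.175 ] x [ 0.0005  0.0002 -1.    ] jaw yaw -70.0042203492994
time: 4.9
tcp_pos: [0.5992, -0.0025, 0.0799]
tool_rot: [0.696, 0.123, -0.696, 0.123]
ft_force: [-0.7, 3.2, 3.1]
gripper_width: 0.342
t 4.9 tcp [ 0.5992 -0.0025  0.0799] F [-0.6532  3.2288  3.1361] M [0.6372 0.1645 0.0406] g 0.3421604895636468
q [-0.0469  0.0413  1.7846  0.0003  1.3156  1.175 ] x [ 0.0001  0.0003 -1.    ] jaw yaw -70.01104860447894
```

```bash
for i in 1 ; do python3 -m inch '[[-0.002,0.008,0.02,0,0,0,0.1],[0,0,0.02,0,0,0,0.1],[0,0,0.02,0,0,0,0.1],[0,0,0.02,0,0,0,0.1],[0,0,0,0,0,0,0.1]]' 20; python3 st.py; done
```

```text
time: 5.4
tcp_pos: [0.5991, -0.0023, 0.0838]
tool_rot: [-0.696, -0.123, 0.696, -0.123]
ft_force: [1.3, 0.6, -5.9]
gripper_width: 0.34
t 5.4 tcp [ 0.5991 -0.0023  0.0838] F [ 1.3035  0.5986 -5.9091] M [ 0.0952 -0.2406 -0.0188] g 0.3400524914840195
q [-0.0464  0.0377  1.7816 -0.      1.3224  1.1756] x [-0.0001 -0.     -1.    ] jaw yaw -70.0177657239012
```

```bash
python3 -m inch '[[0,0,0.02,0,0,0,0.1],[0,0,0.02,0,0,0,0.1],[0,0,0,0,0,0,0.1]]' 20; python3 st.py
```

```text
time: 5.7
tcp_pos: [0.5991, -0.0023, 0.0859]
tool_rot: [-0.696, -0.123, 0.696, -0.123]
ft_force: [1.7, 0.9, -6.3]
gripper_width: 0.342
t 5.7 tcp [ 0.5991 -0.0023  0.0859] F [ 1.6658  0.9009 -6.2701] M [-0.0099 -0.226   0.0591] g 0.3423860405568629
q [-0.0464  0.0359  1.7799 -0.0001  1.3259  1.1756] x [-0.0001 -0.0001 -1.    ] jaw yaw -70.01461190340513
```

```bash
python3 -m inch '[[0,0,0.02,0,0,0,0.1],[0,0,0.02,0,0,0,0.1],[0,0,0,0,0,0,0.1]]' 20; python3 st.py | head -1
```

```text
time: 6.0
tcp_pos: [0.599, -0.0023, 0.0878]
tool_rot: [-0.696, -0.123, 0.696, -0.123]
ft_force: [2.1, -0.2, -7.1]
gripper_width: 0.339
t 6.0 tcp [ 0.599  -0.0023  0.0878] F [ 2.1197 -0.2343 -7.0915] M [ 0.0117 -0.2876  0.0635] g 0.33881417769142297
```

```bash
python3 -m inch '[[0,0,0.02,0,0,0,0.1],[0,0,0,0,0,0,0.1]]' 20; python3 st.py | head -1
```

```text
time: 6.2
tcp_pos: [0.599, -0.0023, 0.0885]
tool_rot: [-0.696, -0.123, 0.697, -0.123]
ft_force: [2.4, 0.5, -11.6]
gripper_width: 0.342
t 6.2 tcp [ 0.599  -0.0023  0.0885] F [  2.3851   0.5227 -11.5748] M [-0.02   -0.4861  0.0371] g 0.3420875735055579
```

At about 8.2 mm of lift Fz jumped to -11.6 N against 6.6 N from spring and weight, so the thread is met with about 5 N. I'll hold that pull and turn anticlockwise in small steps.

```bash
python3 -m inch '[[0.004,0,0,0,0,0.5,0.1],[0,0,0,0,0,0.5,0.1],[0,0,0,0,0,0.5,0.1],[0,0,0,0,0,0.5,0.1],[0,0,0,0,0,0,0.1]]' 20; python3 st.py
```

```text
time: 6.7
tcp_pos: [0.5991, -0.0022, 0.0886]
tool_rot: [-0.679, -0.195, 0.68, -0.195]
ft_force: [1.0, 1.6, -8.7]
gripper_width: 0.34
t 6.7 tcp [ 0.5991 -0.0022  0.0886] F [ 1.0405  1.6142 -8.7083] M [ 0.2117 -0.1267  0.0164] g 0.33977708012839325
q [-0.0463  0.034   1.7772  0.0002  1.331   0.9653] x [-0.0006  0.0002 -1.    ] jaw yaw -57.95988269443772
```

```bash
python3 -m inch '[[0,0,0.006,0,0,0.5,0.1],[0,0,0.004,0,0,0.5,0.1],[0,0,0.002,0,0,0.5,0.1],[0,0,0.002,0,0,0.5,0.1],[0,0,0,0,0,0,0.1]]' 20; python3 st.py
```

```text
time: 7.2
tcp_pos: [0.5991, -0.0021, 0.0892]
tool_rot: [-0.656, -0.265, 0.656, -0.264]
ft_force: [-0.4, 2.4, -10.1]
gripper_width: 0.339
t 7.2 tcp [ 0.5991 -0.0021  0.0892] F [ -0.3965   2.3901 -10.0964] M [ 0.3168 -0.0895  0.0443] g 0.3392710302093699
q [-0.0462  0.0335  1.7766  0.0003  1.3321  0.7573] x [-0.0006  0.0003 -1.    ] jaw yaw -46.0447155701614
```

```bash
python3 -m inch '[[0,0,0.003,0,0,0.5,0.1],[0,0,0.002,0,0,0.5,0.1],[0,0,0.002,0,0,0.5,0.1],[0,0,0.002,0,0,0.5,0.1],[0,0,0.002,0,0,0.5,0.1],[0,0,0.002,0,0,0.5,0.1],[0,0,0,0,0,0,0.1]]' 20; python3 st.py
```

```text
time: 7.9
tcp_pos: [0.599, -0.0021, 0.0898]
tool_rot: [-0.606, -0.364, 0.607, -0.363]
ft_force: [-1.1, 2.8, -10.4]
gripper_width: 0.334
t 7.9 tcp [ 0.599  -0.0021  0.0898] F [ -1.0998   2.773  -10.3919] M [0.5536 0.1105 0.0201] g 0.334210623846803
q [-0.0462  0.0329  1.7762  0.0004  1.3334  0.4441] x [-0.0009  0.0004 -1.    ] jaw yaw -28.09826593172563
```

```bash
python3 -m inch '[[-0.004,0.008,0.002,0,0,0.5,0.1],[0,0,0.002,0,0,0.5,0.1],[0,0,0.002,0,0,0.5,0.1],[0,0,0.002,0,0,0.5,0.1],[0,0,0.002,0,0,0.5,0.1],[0,0,0.002,0,0,0.5,0.1],[0,0,0.002,0,0,0.5,0.1],[0,0,0.002,0,0,0.5,0.1],[0,0,0,0,0,0,0.1]]' 20; python3 st.py;  python3 - <<'E'
from h import *
d=bot.get_image("wrist"); cv2.imwrite("pics/d_wrist.png",d["image"][:,:,::-1])
E
```

```text
time: 8.8
tcp_pos: [0.5988, -0.0018, 0.0907]
tool_rot: [-0.517, -0.482, 0.518, -0.481]
ft_force: [-2.4, 2.5, -11.0]
gripper_width: 0.341
t 8.8 tcp [ 0.5988 -0.0018  0.0907] F [ -2.3943   2.5387 -11.049 ] M [0.3893 0.2332 0.0541] g 0.3414886720310253
q [-0.0456  0.0318  1.7759  0.0001  1.3348  0.0264] x [-0.0009  0.0001 -1.    ] jaw yaw -4.129093786516615
```

View pics/d_wrist.png

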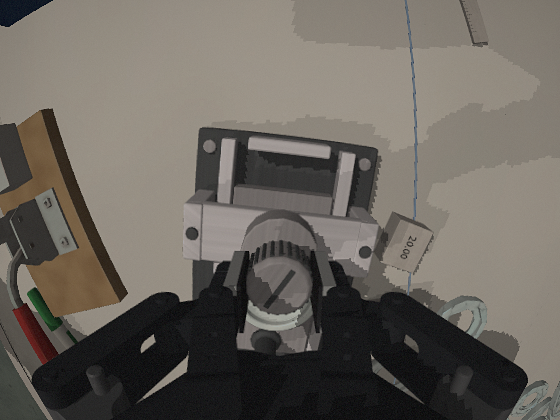

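The slot keeps its angle relative to the fingers, running (263,307) to (297,271), so there is no slip. The turn so far is 1.15 rad and the thread pull is about 4 N. I'll continue.

```bash
python3 -m inch '[[-0.004,0.006,0.003,0,0,0.8,0.1],[0,0,0.003,0,0,0.8,0.1],[0,0,0.003,0,0,0.8,0.1],[0,0,0.003,0,0,0.8,0.1],[0,0,0.003,0,0,0.8,0.1],[0,0,0.003,0,0,0.8,0.1],[0,0,0.003,0,0,0.8,0.1],[0,0,0.003,0,0,0.8,0.1],[0,0,0,0,0,0,0.1]]' 20; python3 st.py
```

```text
time: 9.75
tcp_pos: [0.5985, -0.0017, 0.0918]
tool_rot: [0.33, 0.626, -0.331, 0.625]
ft_force: [-4.1, 0.6, -11.0]
gripper_width: 0.338
t 9.75 tcp [ 0.5985 -0.0017  0.0918] F [ -4.0944   0.6477 -11.0026] M [0.0074 0.6656 0.0383] g 0.3381214289204559
q [-0.0454  0.0303  1.7754 -0.0004  1.3371 -0.6439] x [-0.0012 -0.0003 -1.    ] jaw yaw 34.30002039167078
```

```bash
python3 -m inch '[[-0.012,0,0.003,0,0,0.8,0.1],[0,0,0.003,0,0,0.8,0.1],[0,0,0.003,0,0,0.8,0.1],[0,0,0.003,0,0,0.8,0.1],[0,0,0.003,0,0,0.8,0.1],[0,0,0.002,0,0,0.5,0.1],[0,0,0,0,0,0,0.1]]' 20; python3 st.py
```

```text
time: 10.45
tcp_pos: [0.5981, -0.0018, 0.0928]
tool_rot: [0.176, 0.685, -0.176, 0.685]
ft_force: [-3.3, -2.0, -10.7]
gripper_width: 0.341
t 10.45 tcp [ 0.5981 -0.0018  0.0928] F [ -3.2948  -2.0331 -10.7429] M [-0.2295  0.5065  0.0521] g 0.34106212448672374
q [-0.0455  0.0283  1.7757 -0.0005  1.338  -1.1133] x [-0.0005 -0.0005 -1.    ] jaw yaw 61.19082101402814
```

```bash
python3 -m inch '[[-0.004,0,0.002,0,0,0.5,0.1],[0,0,0.002,0,0,0.5,0.1],[0,0,0,0,0,0,0.1]]' 20; python3 st.py
```

```text
time: 10.75
tcp_pos: [0.598, -0.0018, 0.0931]
tool_rot: [0.14, 0.693, -0.14, 0.693]
ft_force: [-2.3, -1.3, -11.0]
gripper_width: 0.341
t 10.75 tcp [ 0.598  -0.0018  0.0931] F [ -2.3203  -1.3047 -10.9704] M [-0.4318  0.3595  0.0418] g 0.3411543632320635
q [-0.0455  0.0277  1.7759 -0.0005  1.3382 -1.2181] x [-0.0003 -0.0005 -1.    ] jaw yaw 67.19360924630098
```

```bash
python3 -m inch '[[0,0,0.002,0,0,0.4,0.1],[0,0,0.001,0,0,0.4,0.1],[0,0,0,0,0,0,0.1]]' 20; python3 st.py
```

```text
time: 11.05
tcp_pos: [0.598, -0.0018, 0.0933]
tool_rot: [0.111, 0.698, -0.111, 0.698]
ft_force: [-2.2, -3.5, -10.4]
gripper_width: 0.342
t 11.05 tcp [ 0.598  -0.0018  0.0933] F [ -2.2168  -3.4535 -10.3559] M [-0.4873  0.3255  0.0411] g 0.34245683743993716
q [-0.0455  0.0276  1.7757 -0.0005  1.3385 -1.3017] x [-0.0003 -0.0005 -1.    ] jaw yaw 71.98617770723035
```

```bash
python3 -m inch '[[0,0,0.001,0,0,0.4,0.1],[0,0,0,0,0,0,0.1]]' 20; python3 st.py
```

```text
time: 11.25
tcp_pos: [0.598, -0.0017, 0.0933]
tool_rot: [0.096, 0.701, -0.096, 0.701]
ft_force: [-3.0, -2.4, -11.0]
gripper_width: 0.334
t 11.25 tcp [ 0.598  -0.0017  0.0933] F [ -2.9522  -2.4187 -10.9869] M [-0.6555  0.396  -0.0031] g 0.3344421188548724
q [-0.0454  0.0275  1.7757 -0.0004  1.3386 -1.3441] x [-0.0002 -0.0004 -1.    ] jaw yaw 74.41774281029662
```

```bash
python3 -m inch '[[0,0,0.001,0,0,0.4,0.1],[0,0,0,0,0,0,0.1]]' 20; python3 st.py
```

```text
time: 11.45
tcp_pos: [0.598, -0.0018, 0.0934]
tool_rot: [0.081, 0.703, -0.081, 0.702]
ft_force: [-2.2, -4.2, -11.3]
gripper_width: 0.34
t 11.45 tcp [ 0.598  -0.0018  0.0934] F [ -2.198   -4.1835 -11.3274] M [-0.8204  0.4311  0.0156] g 0.34022732829887553
q [-0.0454  0.0275  1.7756 -0.0004  1.3386 -1.3864] x [-0.0002 -0.0004 -1.    ] jaw yaw 76.83519465250869
```

```bash
python3 -m inch '[[-0.003,-0.007,0.001,0,0,0.4,0.1],[0,0,0,0,0,0,0.1]]' 20; python3 st.py
```

```text
time: 11.65
tcp_pos: [0.5979, -0.0019, 0.0935]
tool_rot: [0.066, 0.704, -0.066, 0.704]
ft_force: [-2.2, -2.7, -11.3]
gripper_width: 0.343
t 11.65 tcp [ 0.5979 -0.0019  0.0935] F [ -2.1888  -2.663  -11.2961] M [-0.4486  0.3842  0.0284] g 0.3432275777716373
q [-0.0459  0.0271  1.7758  0.      1.3386 -1.4291] x [ 0.  0. -1.] jaw yaw 79.25429761174912
```

```bash
python3 -m inch '[[0,0,0.001,0,0,0.3,0.1],[0,0,0,0,0,0,0.1]]' 20; python3 st.py
```

```text
time: 11.85
tcp_pos: [0.5979, -0.0019, 0.0935]
tool_rot: [0.055, 0.705, -0.055, 0.705]
ft_force: [-2.0, -2.9, -11.6]
gripper_width: 0.34
t 11.85 tcp [ 0.5979 -0.0019  0.0935] F [ -1.9638  -2.945  -11.5786] M [-0.5081  0.3185 -0.0075] g 0.3400213108043789
q [-0.0459  0.0271  1.7758 -0.0001  1.3387 -1.4605] x [-0.0001 -0.0001 -1.    ] jaw yaw 81.05191583826883
```

```bash
python3 -m inch '[[0,0,0,0,0,0.3,0.1],[0,0,0,0,0,0,0.1]]' 20; python3 st.py
```

```text
time: 12.05
tcp_pos: [0.5979, -0.0019, 0.0936]
tool_rot: [0.044, 0.706, -0.044, 0.706]
ft_force: [-2.1, -3.1, -11.3]
gripper_width: 0.337
t 12.05 tcp [ 0.5979 -0.0019  0.0936] F [ -2.0649  -3.0537 -11.2697] M [-0.5739  0.3877  0.0368] g 0.33701369034295336
q [-0.0458  0.027   1.7757 -0.0001  1.3388 -1.4922] x [ 0.     -0.0001 -1.    ] jaw yaw 82.87185891721523
```

```bash
python3 -m inch '[[0,0,0.001,0,0,0.3,0.1],[0,0,0,0,0,0,0.1]]' 20; python3 st.py|head -1;python3 - <<'E'
from h import *
d=bot.get_image("wrist"); cv2.imwrite("pics/e_wrist.png",d["image"][:,:,::-1])
E
```

```text
time: 12.25
tcp_pos: [0.598, -0.0019, 0.0936]
tool_rot: [0.033, 0.706, -0.033, 0.706]
ft_force: [-1.1, -3.3, -11.3]
gripper_width: 0.339
t 12.25 tcp [ 0.598  -0.0019  0.0936] F [ -1.1056  -3.263  -11.3364] M [-0.5317  0.4138  0.0365] g 0.33929996408654406
```

View pics/e_wrist.png

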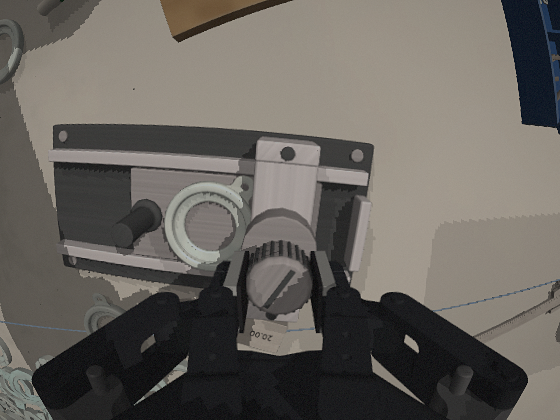

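```bash
python3 -m inch '[[0,0,0,0,0,0.12,0.1],[0,0,0,0,0,0,0.1]]' 20; python3 st.py
```

```text
time: 12.5
tcp_pos: [0.598, -0.0019, 0.0936]
tool_rot: [0.028, 0.707, -0.028, 0.707]
ft_force: [-2.5, -3.9, -10.8]
gripper_width: 0.342
t 12.5 tcp [ 0.598  -0.0019  0.0936] F [ -2.5202  -3.9002 -10.7712] M [-0.5444  0.2967  0.0004] g 0.34235891021515225
q [-0.0459  0.027   1.7757 -0.      1.3388 -1.5378] x [ 0.0001 -0.     -1.    ] jaw yaw 85.4824105428751
```

```bash
python3 -m inch '[[0,0,0,0,0,0.12,0.1],[0,0,0,0,0,0,0.1]]' 20; python3 st.py
```

```text
time: 12.7
tcp_pos: [0.598, -0.0019, 0.0936]
tool_rot: [0.023, 0.707, -0.023, 0.707]
ft_force: [-2.0, -3.4, -11.9]
gripper_width: 0.338
t 12.7 tcp [ 0.598  -0.0019  0.0936] F [ -1.9644  -3.3636 -11.8522] M [-0.6029  0.3068  0.0171] g 0.3378965003679153
q [-0.0459  0.027   1.7757 -0.      1.3388 -1.5511] x [ 0.0001 -0.     -1.    ] jaw yaw 86.24333978496739
```

```bash
python3 -m inch '[[0,0,0,0,0,0.12,0.1],[0,0,0,0,0,0,0.1]]' 20; python3 st.py
```

```text
time: 12.9
tcp_pos: [0.598, -0.0019, 0.0936]
tool_rot: [0.019, 0.707, -0.019, 0.707]
ft_force: [-1.2, -3.3, -11.0]
gripper_width: 0.341
t 12.9 tcp [ 0.598  -0.0019  0.0936] F [ -1.2305  -3.3081 -10.984 ] M [-0.6564  0.3039  0.0414] g 0.3413998027776087
q [-0.0459  0.027   1.7757 -0.0001  1.3388 -1.5639] x [ 0.0001 -0.0001 -1.    ] jaw yaw 86.97588914779097
```

```bash
python3 -m inch '[[0,0,0.001,0,0,0.12,0.1],[0,0,0,0,0,0,0.1]]' 20; python3 st.py
```

```text
time: 13.1
tcp_pos: [0.5979, -0.002, 0.0937]
tool_rot: [0.014, 0.707, -0.014, 0.707]
ft_force: [-0.9, -3.5, -10.8]
gripper_width: 0.336
t 13.1 tcp [ 0.5979 -0.002   0.0937] F [ -0.9001  -3.5114 -10.7816] M [-0.6294  0.2615 -0.1275] g 0.3363902526660762
q [-0.0459  0.027   1.7757 -0.      1.3389 -1.5765] x [ 0. -0. -1.] jaw yaw 87.6950100947567
```

```bash
python3 -m inch '[[0,0,0,0,0,0.12,0.1],[0,0,0,0,0,0,0.1]]' 20; python3 st.py
```

```text
time: 13.3
tcp_pos: [0.5979, -0.0019, 0.0937]
tool_rot: [0.01, 0.707, -0.01, 0.707]
ft_force: [-1.7, -3.6, -12.1]
gripper_width: 0.34
t 13.3 tcp [ 0.5979 -0.0019  0.0937] F [ -1.672   -3.5686 -12.088 ] M [-0.7072  0.3107 -0.4736] g 0.3401850173545457
q [-0.0459  0.027   1.7757 -0.      1.3389 -1.5889] x [-0. -0. -1.] jaw yaw 88.41143342696475
```

```bash
python3 -m inch '[[0,0,0,0,0,0.12,0.1],[0,0,0,0,0,0,0.1]]' 20; python3 st.py
```

```text
time: 13.5
tcp_pos: [0.5979, -0.0019, 0.0936]
tool_rot: [0.005, 0.707, -0.005, 0.707]
ft_force: [-2.2, -3.3, -10.5]
gripper_width: 0.337
t 13.5 tcp [ 0.5979 -0.0019  0.0936] F [ -2.248   -3.3492 -10.5103] M [-0.6237  0.4146 -0.4727] g 0.33684620059873444
q [-0.0459  0.027   1.7757  0.      1.3391 -1.6016] x [-0.0002  0.     -1.    ] jaw yaw 89.13151722459524
```

Mz went to -0.47 N m: the screw is at its end stop. I had queued two more 0.7° steps without reading between them, which pressed harder on the stop than the 0.28 N m given for a jam. I'll ease back, lower it and let go.

```bash
python3 -m inch '[[0,0,0,0,0,-0.25,0.1],[0,0,0,0,0,-0.05,0.1],[0,0,0,0,0,0,0.1]]' 20; python3 st.py
```

```text
time: 13.8
tcp_pos: [0.5979, -0.0019, 0.0936]
tool_rot: [0.017, 0.707, -0.017, 0.707]
ft_force: [-3.5, -4.4, -10.5]
gripper_width: 0.336
t 13.8 tcp [ 0.5979 -0.0019  0.0936] F [ -3.4537  -4.3722 -10.5101] M [-0.6994  0.5209 -0.0203] g 0.3364485421919525
q [-0.0458  0.027   1.7758 -0.0001  1.339  -1.5693] x [-0.0002 -0.0001 -1.    ] jaw yaw 87.29348895238843
```

```bash
python3 -m inch '[[-0.006,-0.01,-0.02,0,0,0,0.1],[0,0,-0.02,0,0,0,0.1],[0,0,0,0,0,0,0.1]]' 20; python3 st.py
```

```text
time: 14.1
tcp_pos: [0.5978, -0.0022, 0.0918]
tool_rot: [0.017, 0.707, -0.016, 0.707]
ft_force: [-2.1, 0.4, -7.4]
gripper_width: 0.342
t 14.1 tcp [ 0.5978 -0.0022  0.0918] F [-2.1314  0.3784 -7.4198] M [0.0798 0.2687 0.0566] g 0.34190060799484756
q [-0.0465  0.0279  1.7779  0.0005  1.3352 -1.5706] x [ 0.0006  0.0004 -1.    ] jaw yaw 87.3161158509706
```

```bash
python3 -m inch '[[-0.004,0,-0.012,0,0,0,0.1],[0,0,0,0,0,0,0.1]]' 20; python3 st.py|head -1; python3 -m inch '[[0,0,0,0,0,0,0.37],[0,0,0,0,0,0,0.42],[0,0,0,0,0,0,0.5],[0,0,0,0,0,0,0.6],[0,0,0,0,0,0,0.7],[0,0,0,0,0,0,0.75]]'; python3 st.py;python3 - <<'E'
from h import *
for n in["wrist","side"]:
  d=bot.get_image(n); cv2.imwrite(f"pics/f_{n}.png",d["image"][:,:,::-1])
E
```

```text
time: 14.3
tcp_pos: [0.5977, -0.0022, 0.0913]
tool_rot: [0.017, 0.707, -0.016, 0.707]
ft_force: [-1.2, 1.5, -7.6]
gripper_width: 0.34
t 14.3 tcp [ 0.5977 -0.0022  0.0913] F [-1.197   1.4872 -7.6031] M [ 0.2836 -0.0203  0.0125] g 0.33971627048866254
time: 14.9
tcp_pos: [0.5975, -0.0024, 0.0911]
tool_rot: [0.017, 0.707, -0.017, 0.707]
ft_force: [0.5, 0.9, 1.1]
gripper_width: 0.747
t 14.9 tcp [ 0.5975 -0.0024  0.0911] F [0.4923 0.9468 1.0671] M [0.0375 0.0384 0.0215] g 0.7473967919924621
q [-0.0467  0.028   1.779  -0.      1.3345 -1.5705] x [ 0.0001 -0.     -1.    ] jaw yaw 87.30637318321338
```

View pics/f_wrist.png

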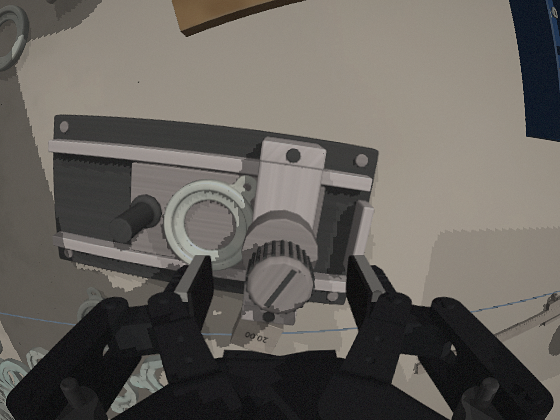

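The knob stands up by itself, with the slot at (265,307)-(297,270). I'll rise clear, turn the jaws across the fixture and go over the post.

```bash
python3 -m inch '[[0,0,0.3,0,0,0,0.8],[0,0,0.6,0,0,0,0.8],[0,0,0.7,0,0,0,0.8],[0,0,0.5,0,0,-1,0.8],[-0.047,-0.258,0,0,0,-1,0.7],[-0.047,-0.258,0,0,0,-1,0.7],[-0.047,-0.258,0,0,0,-1,0.7],[-0.047,-0.258,0,0,0,-1,0.7],[-0.047,-0.258,0,0,0,-1,0.7],[-0.047,-0.258,0,0,0,-1,0.7]]'; python3 -m inch '[[-0.047,-0.258,0,0,0,-1,0.7],[0,0,0,0,0,-1,0.7],[0,0,0,0,0,-1,0.7],[0,0,0,0,0,-1,0.7],[0,0,0,0,0,-1,0.7],[0,0,0,0,0,-1,0.7],[0,0,0,0,0,-1,0.7],[0,0,0,0,0,-1,0.7],[0,0,0,0,0,-1,0.7],[0,0,0,0,0,-0.3,0.7]]';python3 st.py
python3 - <<'E'
from h import *
for n in["wrist","top","side"]:
  d=bot.get_image(n); cv2.imwrite(f"pics/g_{n}.png",d["image"][:,:,::-1])
a=cv2.imread("pics/g_side.png")[185:290,205:345]; cv2.imwrite("pics/g_sz.png",cv2.resize(a,None,fx=5.6,fy=5.6,interpolation=cv2.INTER_CUBIC))
E
```

```text
time: 16.0
tcp_pos: [0.5833, -0.0803, 0.1974]
tool_rot: [0.27, 0.653, -0.27, 0.654]
ft_force: [0.4, 0.1, -0.4]
gripper_width: 0.702
time: 17.0
tcp_pos: [0.5811, -0.0927, 0.1974]
tool_rot: [0.545, 0.451, -0.544, 0.451]
ft_force: [-0.8, -0.2, 0.5]
gripper_width: 0.7
t 17.0 tcp [ 0.5811 -0.0927  0.1974] F [-0.7801 -0.1807  0.4971] M [-0.0509 -0.0287 -0.0104] g 0.7001826041637287
q [-0.2016 -0.0586  1.6877  0.      1.5115 -0.0144] x [ 0.0009 -0.0001 -1.    ] jaw yaw -10.728790778980818
```

View pics/g_wrist.png

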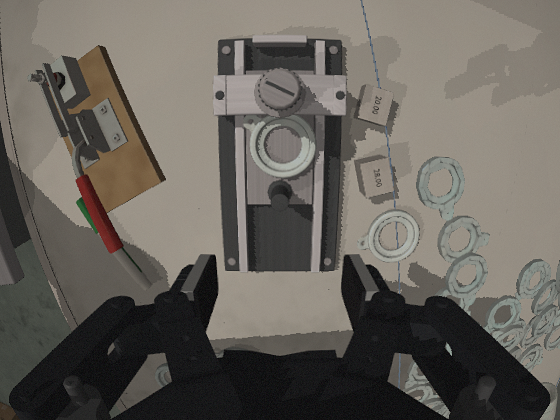

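View pics/g_sz.png

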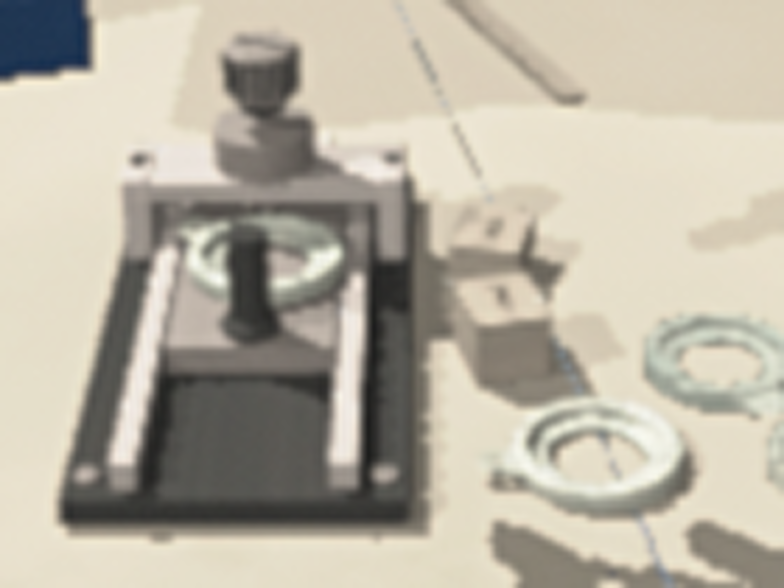

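The knob is raised about 12 mm. The slot is tilted about 28° from the fixture's x, which fits a turn of about 2.65-2.7 rad. The gauge blocks and ring haven't moved. I'll go down on the post.

```bash
python3 -m inch '[[0,0,-0.5,0,0,0,0.6],[0,0,-0.6,0,0,0,0.6],[0,0,-0.6,0,0,0,0.6],[0,0,-0.6,0,0,0,0.6],[0,0,-0.4,0,0,0,0.6],[0,0,-0.2,0,0,0,0.5],[0,0,-0.1,0,0,0,0.4],[0,0,0,0,0,0,0.3],[0,0,0,0,0,0,0.25]]' 20;python3 st.py
python3 - <<'E'
from h import *
for n in["wrist","side"]:
  d=bot.get_image(n); cv2.imwrite(f"pics/h_{n}.png",d["image"][:,:,::-1])
E
```

```text
time: 18.05
tcp_pos: [0.5816, -0.0928, 0.0473]
tool_rot: [0.544, 0.452, -0.543, 0.453]
ft_force: [-0.1, 0.6, -0.1]
gripper_width: 0.249
t 18.05 tcp [ 0.5816 -0.0928  0.0473] F [-0.064   0.5805 -0.0929] M [ 0.0225  0.0168 -0.0441] g 0.24906803017514562
q [-0.2016  0.049   1.8335 -0.      1.2575 -0.0187] x [ 0.0015 -0.0003 -1.    ] jaw yaw -10.478985260840684
```

View pics/h_wrist.png

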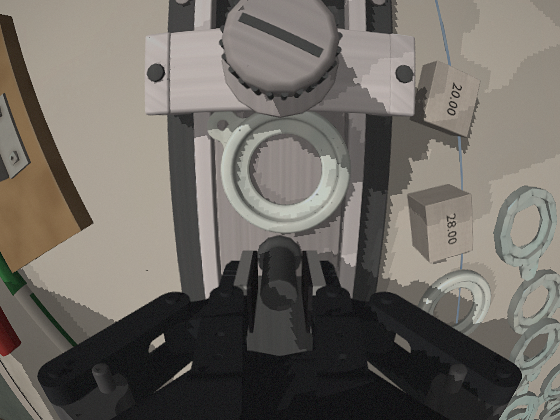

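The post at (279,265) sits between the pads, and the slot tilt is about 26°, which matches. I'll grip, then draw.

```bash
python3 -m inch '[[0,0,0,0,0,0,0.2],[0,0,0,0,0,0,0.1],[0,0,0,0,0,0,0.05],[0,0,0,0,0,0,0.05]]' 20;python3 st.py; python3 -m inch '[[-0.02,-0.1,0,0,0,0,0.05],[-0.04,-0.2,0,0,0,0,0.05],[0,0,0,0,0,0,0.05]]' 20;python3 st.py
```

```text
time: 18.55
tcp_pos: [0.5813, -0.0928, 0.0468]
tool_rot: [0.544, 0.452, -0.543, 0.452]
ft_force: [-1.3, 0.4, 6.4]
gripper_width: 0.18
t 18.55 tcp [ 0.5813 -0.0928  0.0468] F [-1.3224  0.4356  6.3828] M [0.0201 0.1755 0.0238] g 0.18007480941857776
q [-0.2016  0.0493  1.8342 -0.      1.2572 -0.0184] x [ 0.0009 -0.0002 -1.    ] jaw yaw -10.49563328042905
time: 18.85
tcp_pos: [0.5783, -0.1085, 0.0468]
tool_rot: [0.544, 0.452, -0.544, 0.452]
ft_force: [0.1, -2.4, 5.9]
gripper_width: 0.176
t 18.85 tcp [ 0.5783 -0.1085  0.0468] F [ 0.0838 -2.376   5.8752] M [-0.307   0.0176  0.0486] g 0.17636538880093516
q [-0.2287  0.0485  1.835  -0.0003  1.2569 -0.0451] x [ 0.0011 -0.0005 -1.    ] jaw yaw -10.518280643310389
```

```bash
python3 -m inch '[[-0.037,-0.197,0.01,0,0,0,0.05],[-0.037,-0.197,0,0,0,0,0.05],[-0.037,-0.197,0,0,0,0,0.05],[-0.037,-0.197,0,0,0,0,0.05],[-0.022,-0.118,0,0,0,0,0.05],[-0.015,-0.08,0,0,0,0,0.05],[0,0,0,0,0,0,0.05]]' 20;python3 st.py
```

```text
time: 19.55
tcp_pos: [0.5688, -0.158, 0.0468]
tool_rot: [-0.544, -0.452, 0.544, -0.452]
ft_force: [4.5, -2.3, 4.5]
gripper_width: 0.177
t 19.55 tcp [ 0.5688 -0.158   0.0468] F [ 4.5169 -2.3442  4.4788] M [-0.4566 -0.7175 -0.0241] g 0.17730176692628657
q [-0.3139  0.053   1.8303 -0.0006  1.2575 -0.1298] x [ 0.0005 -0.0008 -1.    ] jaw yaw -10.536452323677
```

```bash
python3 -m inch '[[0.01,-0.03,0,0,0,0,0.05],[-0.004,-0.03,0,0,0,0,0.05],[0,0,0,0,0,0,0.05]]' 20;python3 st.py
```

```text
time: 19.85
tcp_pos: [0.5685, -0.1601, 0.0467]
tool_rot: [-0.543, -0.453, 0.544, -0.452]
ft_force: [-3.4, 0.3, 8.5]
gripper_width: 0.181
t 19.85 tcp [ 0.5685 -0.1601  0.0467] F [-3.4452  0.3073  8.5071] M [0.0861 0.4984 0.0155] g 0.18082012068929773
q [-0.3175  0.055   1.8283 -0.0003  1.2596 -0.1342] x [-0.0014  0.0001 -1.    ] jaw yaw -10.494353430664749
```

```bash
python3 -m inch '[[-0.008,-0.03,0.01,0,0,0,0.05],[0,0,0,0,0,0,0.05]]' 20;python3 st.py
```

```text
time: 20.05
tcp_pos: [0.5682, -0.1615, 0.0468]
tool_rot: [-0.543, -0.452, 0.544, -0.452]
ft_force: [-0.3, -0.1, 3.7]
gripper_width: 0.178
t 20.05 tcp [ 0.5682 -0.1615  0.0468] F [-0.2875 -0.1182  3.6714] M [ 0.1013  0.0891 -0.0052] g 0.1778222816075869
q [-0.32    0.0549  1.8283 -0.0001  1.2594 -0.1368] x [-0.001   0.0002 -1.    ] jaw yaw -10.493464009162945
```

That is 70 mm of travel. I'll let go, rise and check.

```bash
python3 -m inch '[[0,0,0,0,0,0,0.25],[0,0,0,0,0,0,0.4],[0,0,0,0,0,0,0.5],[0,0,0,0,0,0,0.5],[0,0,0.3,0,0,0,0.5],[0,0,0.6,0,0,0,0.5],[0,0,0.8,0,0,0,0.5],[0,0,0.8,0,0,0,0.5],[0,0,0.8,0,0,0,0.5],[0,0,0,0,0,0,0.5]]' 20;python3 st.py
python3 - <<'E'
from h import *
for n in["wrist","side","top"]:
  d=bot.get_image(n); cv2.imwrite(f"pics/i_{n}.png",d["image"][:,:,::-1])
a=cv2.imread("pics/i_side.png")[185:290,205:345]; cv2.imwrite("pics/i_sz.png",cv2.resize(a,None,fx=5.6,fy=5.6,interpolation=cv2.INTER_CUBIC))
E
```

```text
time: 21.05
tcp_pos: [0.5701, -0.162, 0.2196]
tool_rot: [0.545, 0.449, -0.542, 0.455]
ft_force: [0.2, -0.5, -0.3]
gripper_width: 0.501
t 21.05 tcp [ 0.5701 -0.162   0.2196] F [ 0.2357 -0.5453 -0.3087] M [ 0.012  -0.0597  0.0084] g 0.5007583454154392
q [-0.3199 -0.0626  1.6555 -0.      1.5398 -0.1367] x [ 0.0085 -0.0028 -1.    ] jaw yaw -10.494686265960704
```

View pics/i_wrist.png

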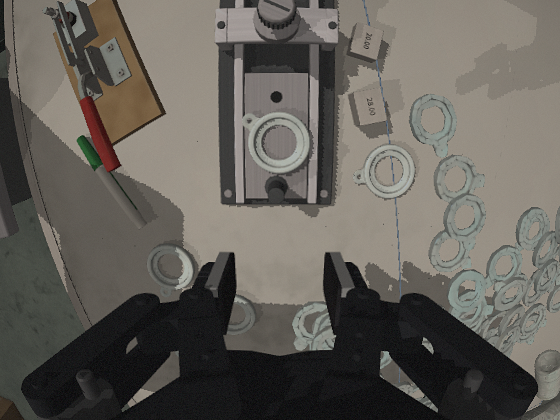

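View pics/i_sz.png

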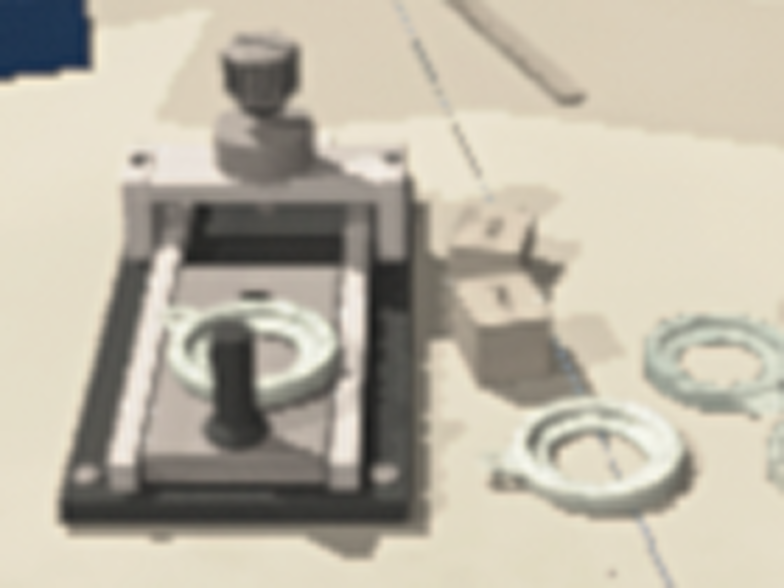

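The carriage is out, with its hole now visible at (276,97) in the wrist view. The knob is up, and the blocks and loose ring look unmoved. I'll check the post position by number.

```bash
python3 - <<'E'
from h import *
np.set_printoptions(precision=4,suppress=True)
S=cam("side");W=cam("wrist")
a=atz(ray(S,233/5.6+204.6,329/5.6+184.6),.066);b=atz(ray(S,249/5.6+204.6,235/5.6+184.6),.066)
print(a,b,np.linalg.norm(a-b))
print("hole z24",atz(ray(W,276,97,True),.024),"post top",atz(ray(W,276.5,199,True),.066))
h=atz(ray(W,276,97,True),.024)[:2]; print("hole-axis",np.linalg.norm(h-np.array([.599,-.003])))
print("knob top z", tri([ray(S,262/5.6+204.6,46/5.6+184.6)]+[(np.array([.5992,-.003,0]),np.array([0,0,1.]))]))
E
python3 st.py|head -1
```

```text
[ 0.5685 -0.1585  0.066 ] [ 0.5817 -0.0929  0.066 ] 0.06690398079989167
hole z24 [ 0.5829 -0.0716  0.024 ] post top [ 0.5669 -0.1622  0.066 ]
hole-axis 0.07041394818996485
knob top z (array([ 0.599 , -0.003 ,  0.1022]), [np.float64(0.00021339455138051855), np.float64(0.00021339455138064494)])
t 21.3 tcp [ 0.5682 -0.1614  0.2111] F [-0.309  -0.4198  0.7142] M [ 0.0027 -0.0178 -0.008 ] g 0.4923849283494516
```

```bash
python3 -c "
from bench import bot
print(bot.job_done())"
```

```text
the job is handed in; nothing more can be done
None
```

I unlocked the fixture and drew the carriage out, then handed the job in at about 21 s. However, I pressed the screw too hard against its end stop, and that may count as forcing it.

- **Screw:** I met the thread at about 8.2 mm of lift and turned the screw anticlockwise under about 4 N of thread pull. It reached its end stop after about 158° and stayed up when I let go. The slot shows a turn of about 2.65–2.7 rad, and the knob top is at about 102 mm, roughly 10 mm up.
- **Carriage:** I drew it out by the post and released it. The gripper travel gives 70.0 mm and the hole in the wrist view 70.4 mm. The coarser side view gives 66.9 mm, which disagrees by 3 mm but is still over the 64 mm needed.
- **Bystanders:** the gauge blocks and the loose ring show no visible movement in the pictures, which I judged by eye only. The arm ended clear of everything.
- **What went wrong:** the stop first showed as -0.13 N m. I had queued two more 0.7° steps without reading between them, and the wrist moment reached about 0.47 N m before I backed off. That is above the 0.28 N m given for turning against a jam. I can't see the contact force between screw and fixture, so I can't say whether it passed 20 N.

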